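Throw the extractor switch behind the splash shield with the reach hook

ROBOT

A 7-joint arm with a two-finger parallel gripper is mounted at the origin on a cart in front of the work surface, level with it; the furniture and walls round the work are solid. World frame = base frame: x ahead of the robot, y to its left, z up, the work surface at z = 0. Lengths are in m, angles in rad, forces in N, time in s.
With the tool pointing down it reaches from about 0.425 to 0.875 m from the base axis. Payload 4.7 kg.
Tool frame: the origin (TCP) lies midway between the tips of the shut fingers; the grasp point (between the pads) lies 19 mm behind it (ctrl.grip_point_offset is the distance from the TCP to the grasp point, in m); z points along the fingers, y is the line along which they close (so a half turn about z gives the same grasp; the last joint's range is limited). The gripper opens to 87 mm and grips with 3 to 60 N. Pads are 19 mm wide; open, the fingers measure 117 mm over their backs; the gripper's body (75 mm by 190 mm) begins 51 mm behind the grasp point.
Start: joints at [-1.259, 0.321, -0.07, 1.45, 0.023, 1.371, -0.057], TCP at [0.191, 0.621, 0.223] pointing down, gripper open.
Joint ranges: [-2.86, 2.86], [-0.3, 2.09], [-1.38, 1.24], [0.06, 2.45], [-1.56, 4.7], [0.09, 2.05], [-2.69, 2.69]. Speed limits (rad/s): [2.57, 2.57, 3.14, 3.14, 3.14, 3.14, 3.14].

INTERFACE

Orientations are given as a rotation vector (axis times angle).
In Python, from bench import ctrl gives the robot as it stands. The module is installed in compiled form; this text tells all that it offers.
- The arm moves only by the shell command python3 -m handwheel 'ROWS' [OPENING] [FORCE]. ROWS is JSON, a list of rows, each an object of numbers: "x", "y", "z": the shift along the tool's x, y, z in m; "wx", "wy", "wz": the turn, a rotation vector about the tool's x, y, z in degrees. A call has 1 to 10 rows; each row is the pose to reach, as a shift and turn from the pose commanded when the call began, along the tool's axes at that moment; what a row does not reach only later rows make up. A row lasts 1/12 s, in which the tool goes at most 41.7 mm and 7.16 degrees, less where a joint would pass 70% of its speed; a pose out of reach is approached as far as the arm can. A call with a gripper value outside its range is refused whole. OPENING is the finger opening in m, from 0 to 0.087, set as the call begins (- or left out, the last holds). The fingers move at their own pace and stop on an object; FORCE is the grip in N (left out, the last holds). Time passes only in rows, so rows that repeat a pose let the fingers close. It gives the time, the measured TCP pose, the force, the opening and the grip force at its end, in the units of the state.
- ctrl.get_state(): the state, without advancing time (a new reading comes with each control period).
- ctrl.get_image(name): name is "scene" or "top" or "wrist"; returns a dict with "image" (420x560x3 uint8, red, green, blue), "K" (3x3 intrinsics, pixels), "world_to_cam" (4x4, takes a point from world to camera coordinates); the wrist camera has in their place "hand_eye" (4x4, takes a point from camera to tool coordinates, whose origin is the TCP and whose axes are the flange's). Camera axes: x right, y down, z forward; pixel columns grow to the right and rows downward; lengths in m; the calibration is good to about 2 mm. A picture is of the moment at which its call begins: read the wrist's pose just before it. There is no depth.
- ctrl.close_job(): hands the job in; it is judged then, once.
The state is a dict: "time": time; "joint_positions": joint angles; "qd": joint speeds; "joint_torque": joint torques, N m; "position": TCP position; "tool_rot": TCP orientation; "ft_force": force on the tool from outside, world axes, zero at the start; "torque": the same for the moment, N m; "grip_width": opening from 0.0 (shut) to 1.0 (fully open); "grip_force": force on a finger pad.
Only numpy, scipy, OpenCV 4.12 (cv2) and the standard library are available. Lean on these libraries where they do the work, as an engineer would, in place of code of your own. Each camera call takes 0.05 s, during which the arm holds its last target. There are 200 camera calls.

TASK

The mill's dust extractor is off: its switch lever stands behind the splash shield, leaning away from you. Take the bent reach rod from its cradle by the orange grip, reach over the shield and hook the lever towards you with the rod's bent end until it has pushed the brass contact plunger fully in and you feel it come up solid (the contact is set differently on each station, so pull gently and by feel), then lay the rod back in the cradle as it was. Keep your fingers off the switch station, do not knock the shield with the rod or haul hard on the lever, and leave the rotor, sieve and jar where they stand.

Things in the scene. Friction and masses are not known exactly. Their poses are not given: they have to be found in the camera images.
- hook_grip (a point): centre of the bent reach rod's orange grip, on the rod's axis. Grip block 64 long (x) x 18 wide (y) x 26 high (z) mm, taken across the 18 mm. x points along the rod to the bend, z up when the bent leg hangs down.
- hook_tip (a point): lower end of the rod's bent leg, at (155, 0, -90) mm from hook_grip in the rod's axes; the leg is 10 mm thick, so its side is 5 mm from this point's vertical line
- hook: the whole bent rod, loose, 0.12 to 0.2 kg, same origin and axes as hook_grip. A round steel bar 10 mm thick runs from x = -57 mm through the grip to the bend at x = +155 mm, where it turns straight down: the leg ends 90 mm below the bar's axis. It can turn slightly in the fingers under load
- cradle: fixed grey cradle, origin under the middle of its 124 x 70 x 10 mm foot. Two 8 mm thick posts with V notches (40 mm wide at the mouth, tops at z = 138 mm) stand at x = -44 and +44 mm. The rod lies in them along x, its axis 125 mm above the origin, grip between the posts (8 mm play each way), leg hanging down at the +x end
- station: fixed switch station; origin under the middle of its dark 150 x 180 x 6 mm base plate, x points away from the robot (roughly), z up. Carries the shield and the switch
- shield: upright clear splash shield with aluminium frame and yellow top rail, fixed on the station; origin on the bench below its middle plane, 45 mm to the robot's side (-x) of the station's origin; 168 mm wide (y), top at z = 150 mm, frame and top rail 10 mm thick
- switch: grey switch box behind the shield, on the station, same origin and axes as the station; box 75 x 100 mm, top at z = 50 mm; it carries the lever, whose pivot lies at (0, 0, 55) mm, axis along y
- lever_bar (a point): centre of the lever's red T-bar: a 12 mm thick round bar, 40 mm long along y, on a lever arm 55 mm from the pivot (about 107 mm above the bench). At lever angle 0 it stands 21 mm to the far (+x) side of the pivot; fully on it is 3 to 26 mm to the near side, depending on the contact's setting
- lever (a joint): angle of the switch lever, rad: 0 leans fully away from the robot (off), 0.4 upright, larger leans towards the robot. It stays where it is left; about 2.5 N at the T-bar moves it. It comes up solid (fully on) at an angle between 0.45 and 0.9 that differs each time and is only felt: the force rises sharply. 6 to 7 N is a good firm pull, over 12 N is hauling
- rotor: bystander: grey toothed rotor, 65 x 65 x 40 mm, origin under its centre
- sieve: bystander: steel ring sieve, 83 mm diameter, 36 mm high, origin under its centre
- jar: bystander: glass jar with black cap, 61 mm diameter, 100 mm high, origin under its centre
- plunger (a joint): travel of the brass contact plunger (7 mm thick, 75 mm above the bench, in a black block on the switch box between lever and shield) in m: 0 out, 0.004 fully in against its solid end. Only the lever's arm pushes it; it adds about 1 N at the T-bar and stays where it is left

How it is judged:
By the outcome, as a careful person would: the job done as asked, in the order asked, and still so for the second after the job is handed in, with the robot touching nothing.
It also fails if it takes over 51 s, if anything falls off the work surface, if the arm or the gripper's body presses on something with over 40 N, if the wrist force passes 120 N, or if a joint passes its speed limit or range.

## Working session

There is one attempt and no reset: what is moved stays moved. The work goes in short steps, Python scripts to look and compute and a shell command to move; the robot and the scene stay as the last step left them, time stands still between calls to the robot, and variables do not carry over. Pictures are saved under pics/ and viewed, at most 13 in all, crops included, and the job is handed in when it is done.

```bash
mkdir -p pics
cat > h.py <<'E'
import numpy as np,cv2
from bench import ctrl
from scipy.spatial.transform import Rotation as R
def snap(n,f):
    s=ctrl.get_state();d=ctrl.get_image(n);cv2.imwrite('pics/'+f,d['image'][:,:,::-1])
    if n=='wrist':
        T=np.eye(4);T[:3,:3]=R.from_rotvec(s['tool_rot']).as_matrix();T[:3,3]=s['position']
        W=np.linalg.inv(T@d['hand_eye'])
    else: W=d['world_to_cam']
    np.savez('pics/'+f[:-4]+'.npz',K=d['K'],W=W);return d
def ray(f,u,v):
    c=np.load('pics/'+f+'.npz');K,W=c['K'],c['W'];C=np.linalg.inv(W)
    return C[:3,3],C[:3,:3]@np.linalg.solve(K,[u,v,1])
def atz(f,u,v,z):
    o,d=ray(f,u,v);return o+d*(z-o[2])/d[2]
def proj(f,p):
    c=np.load('pics/'+f+'.npz');q=c['K']@(c['W']@np.append(p,1))[:3];return q[:2]/q[2]
E
python3 - <<'E'
from h import *
for n in('top','scene'):snap(n,n+'1.png')
s=ctrl.get_state();print(s['time'],s['position'],s['tool_rot'],R.from_rotvec(s['tool_rot']).as_matrix().round(3),s['ft_force'],s['grip_width'])
E
```

```text
0.1 [0.19059725 0.62091223 0.22157447] [-4.65952394e-01 -3.10663306e+00  2.66779909e-03] [[-0.956  0.293 -0.   ]
 [ 0.293  0.956 -0.002]
 [-0.    -0.002 -1.   ]] [ 0.08723278 -0.38837832 -0.33730174] 0.998409306831264
```

View pics/top1.png

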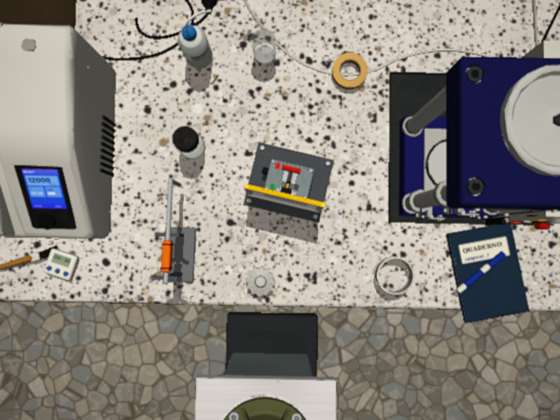

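View pics/scene1.png

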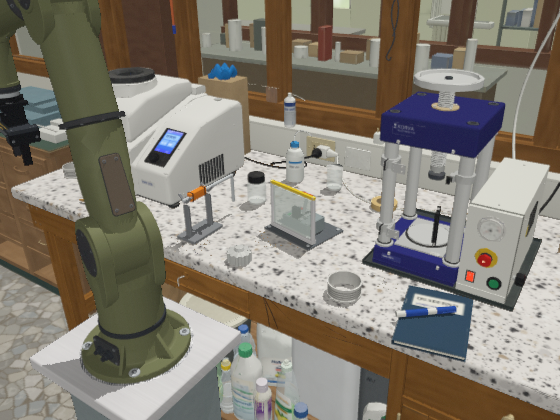

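The top view shows the orange grip near (167,256), the bend near (170,181), the yellow rail from (246,187) to (325,206) and the red T-bar near (288,169). The jar is at (186,139), the rotor at (261,281) and the sieve at (393,277).

Run:
```python
from h import *
im=cv2.imread('pics/top1.png');hsv=cv2.cvtColor(im,cv2.COLOR_BGR2HSV)
def seg(lo,hi,box,name):
    m=cv2.inRange(hsv,lo,hi);k=np.zeros_like(m);x0,y0,x1,y1=box;k[y0:y1,x0:x1]=m[y0:y1,x0:x1]
    p=cv2.findNonZero(k);r=cv2.minAreaRect(p);b=cv2.boxPoints(r);print(name,len(p),r,b.round(1).tolist());return b
def ends(b):
    e=[np.linalg.norm(b[i]-b[(i+1)%4]) for i in range(4)]
    i=int(np.argmin(e[:2]));return (b[i]+b[(i+1)%4])/2,(b[(i+2)%4]+b[(i+3)%4])/2
for nm,lo,hi,box,z in(('grip',(5,150,120),(18,255,255),(150,220,190,290),.138),('rail',(19,130,120),(35,255,255),(230,170,340,220),.15),('bar',(0,150,90),(4,255,255),(265,155,310,185),.112)):
    a,b=ends(seg(lo,hi,box,nm));A,B=atz('top1',*a,z),atz('top1',*b,z);print(A.round(4),B.round(4),'mid',((A+B)/2).round(4),'len',np.linalg.norm(A-B).round(4),'ang',np.degrees(np.arctan2(*(A-B)[[1,0]])).round(1))
for u,v,z in((170,181,.125),(166,283,.125),(188,139,.1),(261,281,.04)):print(u,v,atz('top1',u,v,z).round(4))
t=im[130:310,145:335];cv2.imwrite('pics/topc.png',cv2.resize(t,None,fx=4,fy=3.3,interpolation=cv2.INTER_CUBIC)[:594])
```

```text
grip 260 ((165.5609130859375, 255.64720153808594), (8.90588092803955, 31.134960174560547), 4.085616588592529) [[160.0, 270.8999938964844], [162.1999969482422, 239.8000030517578], [171.10000610351562, 240.39999389648438], [168.89999389648438, 271.5]]
[0.4616 0.2044 0.138 ] [0.3993 0.2068 0.138 ] mid [0.4305 0.2056 0.138 ] len 0.0624 ang -2.2
rail 456 ((285.5892639160156, 190.46142578125), (82.9640884399414, 15.169241905212402), 13.495734214782715) [[243.5, 188.1999969482422], [247.0, 173.39999389648438], [327.70001220703125, 192.8000030517578], [324.20001220703125, 207.5]]
[0.5835 0.0477 0.15  ] [ 0.5474 -0.1148  0.15  ] mid [ 0.5654 -0.0335  0.15  ] len 0.1664 ang 77.5
bar 113 ((287.5421142578125, 167.81741333007812), (25.259220123291016, 5.546535015106201), 12.994616508483887) [[274.6000061035156, 167.6999969482422], [275.8999938964844, 162.3000030517578], [300.5, 168.0], [299.20001220703125, 173.39999389648438]]
[ 0.6223 -0.0113  0.112 ] [ 0.6113 -0.063   0.112 ] mid [ 0.6168 -0.0371  0.112 ] len 0.0528 ang 78.0
170 181 [0.5831 0.2045 0.125 ]
166 283 [0.3745 0.206  0.125 ]
188 139 [0.6762 0.1751 0.1   ]
261 281 [0.3746 0.0163 0.04  ]
```

View pics/topc.png

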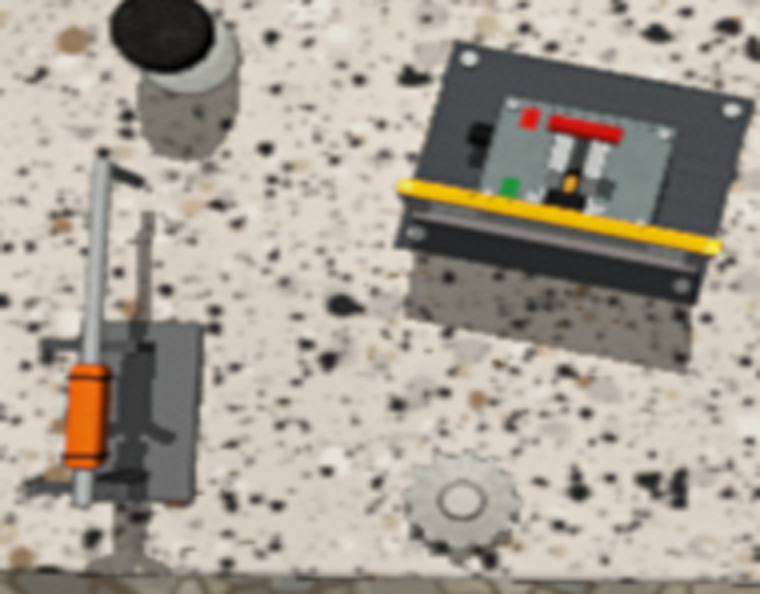

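The crop gives the rail from about (245,186.7) to (324.5,204.8). The T-bar runs (282.5,167) to (300.5,170.6); the red label beside it had skewed my first segmentation.

```bash
cat >> h.py <<'E'
def go(p,yaw):  # yaw deg of rod x (tool x = -rod x, tool z down): shift in tool axes, wz
    s=ctrl.get_state();M=R.from_rotvec(s['tool_rot']);c,n=np.cos(np.radians(yaw)),np.sin(np.radians(yaw))
    T=R.from_matrix(np.array([[-c,n,0],[-n,c,0],[0,0,-1.]]).T.T)
    T=R.from_matrix(np.column_stack([[-c,-n,0],[-n,c,0],[0,0,-1.]]))
    print('shift',M.inv().apply(np.array(p)-s['position']).round(4),'turn',np.degrees((M.inv()*T).as_rotvec()).round(2),'t',round(s['time'],2))
E
python3 - <<'E'
from h import *
a,b=atz('top1',245,186.7,.15),atz('top1',324.5,204.8,.15);y=(a-b);print('rail',a,b,np.linalg.norm(y));y/=np.linalg.norm(y);x=np.array([y[1],-y[0],0]);m=(a+b)/2
print('yaw',np.degrees(np.arctan2(x[1],x[0])))
o=m+.045*x;o[2]=0;print('station',o)
c,d=atz('top1',282.5,167,.109),atz('top1',300.5,170.6,.109);q=(c+d)/2;print('bar',q,np.linalg.norm(c-d),'in station',(q-o)@x,(q-o)@y)
g=.5*(atz('top1',165.6,255.6,.135)+np.array([.4315,.2055,.135]));print('grip',g)
go([g[0],g[1],.22],-.5)
E
```

```text
rail [0.57150723 0.04794022 0.15      ] [ 0.5380385  -0.11201637  0.15      ] 0.16342052405856902
yaw -11.817865022214244
station [ 0.59881902 -0.04125413  0.        ]
bar [ 0.61532148 -0.04550001  0.109     ] 0.03848242040842944 in station 0.017022219806214253 -0.0007761623552923643
grip [0.43093914 0.20586374 0.135     ]
shift [-0.3515 -0.3263  0.0021] turn [-1.000e-01 -1.000e-02 -1.656e+01] t 0.1
```

```bash
python3 -m handwheel '[{"x":-0.029,"y":-0.027,"wz":-2},{"x":-0.058,"y":-0.054,"wz":-4},{"x":-0.087,"y":-0.081,"wz":-6},{"x":-0.116,"y":-0.108,"wz":-8},{"x":-0.145,"y":-0.135,"wz":-10},{"x":-0.174,"y":-0.162,"wz":-12},{"x":-0.203,"y":-0.189,"wz":-14},{"x":-0.232,"y":-0.216,"wz":-16},{"x":-0.261,"y":-0.243,"wz":-16.5},{"x":-0.29,"y":-0.27,"wz":-16.5}]' 0.087
python3 -c "
from h import *
go([.431,.2058,.22],-.5)"
```

```text
shift [-0.3516 -0.3263  0.0021] turn [-1.000e-01 -1.000e-02 -1.656e+01] t 0.1invalid input at $[0]: expected keys x, y, z, wx, wy, wz
```

```bash
python3 -m handwheel '[{"x":-0.15,"y":-0.14,"z":0,"wx":0,"wy":0,"wz":-7},{"x":-0.15,"y":-0.14,"z":0,"wx":0,"wy":0,"wz":-7},{"x":-0.15,"y":-0.14,"z":0,"wx":0,"wy":0,"wz":-7},{"x":-0.15,"y":-0.14,"z":0,"wx":0,"wy":0,"wz":-7},{"x":-0.3,"y":-0.28,"z":0,"wx":0,"wy":0,"wz":-14},{"x":-0.3,"y":-0.28,"z":0,"wx":0,"wy":0,"wz":-16.5},{"x":-0.3,"y":-0.28,"z":0,"wx":0,"wy":0,"wz":-16.5},{"x":-0.3,"y":-0.28,"z":0,"wx":0,"wy":0,"wz":-16.5},{"x":-0.3,"y":-0.28,"z":0,"wx":0,"wy":0,"wz":-16.5},{"x":-0.3,"y":-0.28,"z":0,"wx":0,"wy":0,"wz":-16.5}]' 0.087
python3 -c "
from h import *
go([.431,.2058,.22],-.5)"
```

```text
time: 0.93
position: [0.3963, 0.2628, 0.2224]
tool_rot: [0.017, 3.142, -0.0]
ft_force: [0.4, 1.1, -0.1]
grip_width: 0.998
grip_force: 0.0
shift [-0.0354 -0.0566  0.0024] turn [-0.02  0.   -0.14] t 0.93
```

```bash
python3 -m handwheel '[{"x":-0.02,"y":-0.03,"z":0,"wx":0,"wy":0,"wz":0},{"x":-0.035,"y":-0.056,"z":0.002,"wx":0,"wy":0,"wz":0},{"x":-0.035,"y":-0.056,"z":0.002,"wx":0,"wy":0,"wz":0},{"x":-0.035,"y":-0.056,"z":0.002,"wx":0,"wy":0,"wz":0}]'
python3 -c "
from h import *
d=snap('wrist','w1.png')
im=d['image'];hsv=cv2.cvtColor(im,cv2.COLOR_RGB2HSV);m=cv2.inRange(hsv,(3,150,90),(18,255,255))
n,l,s,c=cv2.connectedComponentsWithStats(m);i=1+np.argmax(s[1:,4]);r=cv2.minAreaRect(cv2.findNonZero((l==i).astype('uint8')));print(s[i],r)
b=cv2.boxPoints(r);P=np.array([atz('w1',*q,.138) for q in b]);print(P.round(4),P.mean(0))
go([.431,.2058,.106],-.5)"
```

```text
time: 1.27
position: [0.4304, 0.2075, 0.2203]
tool_rot: [-0.022, -3.141, 0.0]
ft_force: [-0.9, 0.6, -0.8]
grip_width: 0.995
grip_force: 0.0
[ 264  189   20   52 1011] ((273.5, 214.5), (51.0, 19.0), 90.0)
[[0.4056 0.1958 0.138 ]
 [0.4058 0.2115 0.138 ]
 [0.4513 0.2112 0.138 ]
 [0.4511 0.1946 0.138 ]] [0.42843865 0.2032681  0.138     ]
shift [-0.0015 -0.0035  0.1143] turn [ 0.02 -0.04 -0.13] t 1.32
```

View pics/w1.png

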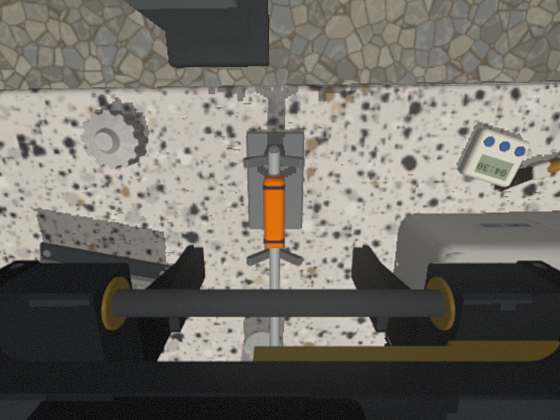

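The wrist view shows the orange grip between the posts at (274,214), midway between the open fingers and in line with the tool. I'm going down to it.

```bash
python3 -m handwheel '[{"x":0,"y":-0.002,"z":0.03,"wx":0,"wy":0,"wz":0},{"x":0,"y":-0.003,"z":0.06,"wx":0,"wy":0,"wz":0},{"x":0,"y":-0.003,"z":0.09,"wx":0,"wy":0,"wz":0},{"x":0,"y":-0.003,"z":0.105,"wx":0,"wy":0,"wz":0},{"x":0,"y":-0.003,"z":0.114,"wx":0,"wy":0,"wz":0},{"x":0,"y":-0.003,"z":0.114,"wx":0,"wy":0,"wz":0},{"x":0,"y":-0.003,"z":0.114,"wx":0,"wy":0,"wz":0}]'
python3 -m handwheel '[{"x":0,"y":0,"z":0,"wx":0,"wy":0,"wz":0},{"x":0,"y":0,"z":0,"wx":0,"wy":0,"wz":0},{"x":0,"y":0,"z":0,"wx":0,"wy":0,"wz":0},{"x":0,"y":0,"z":0,"wx":0,"wy":0,"wz":0},{"x":0,"y":0,"z":0,"wx":0,"wy":0,"wz":0},{"x":0,"y":0,"z":0,"wx":0,"wy":0,"wz":0},{"x":0,"y":0,"z":0,"wx":0,"wy":0,"wz":0}]' 0.03 10
python3 -m handwheel '[{"x":0,"y":0,"z":0,"wx":0,"wy":0,"wz":0},{"x":0,"y":0,"z":0,"wx":0,"wy":0,"wz":0},{"x":0,"y":0,"z":0,"wx":0,"wy":0,"wz":0},{"x":0,"y":0,"z":0,"wx":0,"wy":0,"wz":0},{"x":0,"y":0,"z":0,"wx":0,"wy":0,"wz":0}]' 0.0 55
```

```text
time: 1.9
position: [0.4297, 0.2074, 0.1069]
tool_rot: [0.013, 3.141, 0.0]
ft_force: [-0.0, -0.6, -0.6]
grip_width: 0.998
grip_force: 0.0
time: 2.48
position: [0.4299, 0.2064, 0.1067]
tool_rot: [0.015, 3.141, 0.0]
ft_force: [0.2, 1.1, -0.1]
grip_width: 0.551
grip_force: 0.0
time: 2.9
position: [0.4298, 0.2043, 0.1063]
tool_rot: [-0.016, -3.141, 0.005]
ft_force: [-0.3, -3.5, 2.9]
grip_width: 0.198
grip_force: 54.7
```

```bash
python3 -m handwheel '[{"x":0,"y":0,"z":-0.01,"wx":0,"wy":0,"wz":0},{"x":0,"y":0,"z":-0.03,"wx":0,"wy":0,"wz":0},{"x":0,"y":0,"z":-0.06,"wx":0,"wy":0,"wz":0},{"x":0,"y":0,"z":-0.09,"wx":0,"wy":0,"wz":0},{"x":0,"y":0,"z":-0.12,"wx":0,"wy":0,"wz":0},{"x":0,"y":0,"z":-0.15,"wx":0,"wy":0,"wz":0},{"x":0,"y":0,"z":-0.16,"wx":0,"wy":0,"wz":0},{"x":0,"y":0,"z":-0.16,"wx":0,"wy":0,"wz":0}]'
python3 -c "
from h import *
o=np.array([.5988,-.0413,0]);y=np.radians(-11.8);x=np.array([np.cos(y),np.sin(y),0])
g=o+(.047-.155)*x;print(g);go([g[0],g[1],.266],-11.8)
snap('scene','s2.png')"
```

```text
time: 3.57
position: [0.4311, 0.2075, 0.2698]
tool_rot: [0.015, 3.137, 0.006]
ft_force: [0.2, 0.2, -2.3]
grip_width: 0.2
grip_force: 54.7
[ 0.49308232 -0.01921443  0.        ]
shift [-0.0641 -0.2261  0.0033] turn [ 0.25  0.26 11.26] t 3.57
```

View pics/s2.png

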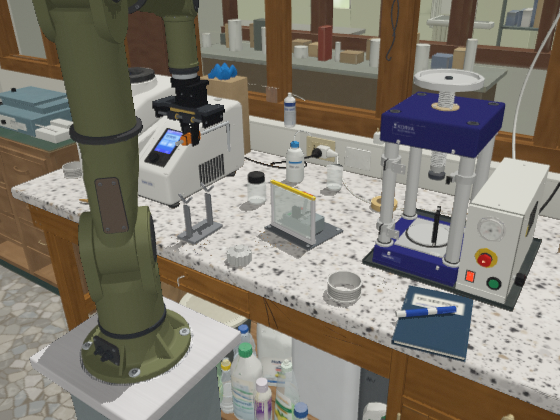

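The rod is off the cradle with the grip at about (188,138). Its tip is at z≈0.199, above the rail, so I can carry it over.

```bash
python3 -m handwheel '[{"x":-0.008,"y":-0.03,"z":0,"wx":0,"wy":0,"wz":2},{"x":-0.016,"y":-0.06,"z":0,"wx":0,"wy":0,"wz":4},{"x":-0.024,"y":-0.09,"z":0,"wx":0,"wy":0,"wz":6},{"x":-0.034,"y":-0.12,"z":0,"wx":0,"wy":0,"wz":8},{"x":-0.044,"y":-0.15,"z":0,"wx":0,"wy":0,"wz":10},{"x":-0.052,"y":-0.18,"z":0,"wx":0,"wy":0,"wz":11},{"x":-0.06,"y":-0.21,"z":0,"wx":0,"wy":0,"wz":11.3},{"x":-0.064,"y":-0.226,"z":0,"wx":0,"wy":0,"wz":11.3},{"x":-0.064,"y":-0.226,"z":0,"wx":0,"wy":0,"wz":11.3},{"x":-0.064,"y":-0.226,"z":0,"wx":0,"wy":0,"wz":11.3}]'
python3 - <<'E'
from h import *
o=np.array([.5988,-.0413,0]);y=np.radians(-11.8);x=np.array([np.cos(y),np.sin(y),0])
g=o+(.047-.155)*x;go([g[0],g[1],.161],-11.8)
a=snap('top','t3.png')['image'];im=np.ascontiguousarray(a[120:260,200:350,::-1]);cv2.imwrite('pics/t3c.png',cv2.resize(im,(640,597),interpolation=cv2.INTER_CUBIC))
E
```

```text
time: 4.45
position: [0.4905, -0.021, 0.2644]
tool_rot: [-0.328, -3.121, 0.001]
ft_force: [-0.3, 1.0, -1.6]
grip_width: 0.2
grip_force: 54.7
shift [-0.0026  0.0023  0.1033] turn [-0.05 -0.21 -0.2 ] t 4.45
```

View pics/t3c.png

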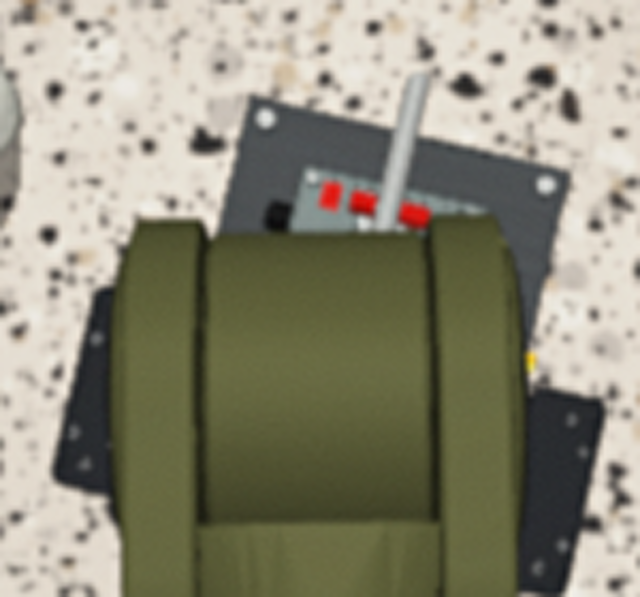

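The bend end shows at crop (420,75), which is (298.4,137.6) in the full image. The rod passes over the middle of the T-bar.

Run:
```python
from h import *
o=np.array([.5988,-.0413,0]);y=np.radians(-11.8);x=np.array([np.cos(y),np.sin(y),0]);v=np.array([-x[1],x[0],0])
s=ctrl.get_state();M=R.from_rotvec(s['tool_rot']).as_matrix();p=s['position']-.019*M[:,2];t=p-.155*M[:,0]-.09*-M[:,2]*1
print('grip',p,'tip by tool',t,(t-o)@x,(t-o)@v)
e=atz('top1',298.4,137.6,p[2]);print('bend end seen',e,(e-o)@x,(e-o)@v)
q=atz('top1',200+394*150/640,120+208*140/597,.109);print('bar',(q-o)@x,(q-o)@v)
```

```text
grip [ 0.49059183 -0.01958917  0.28362865] tip by tool [ 0.6419795  -0.05142784  0.19311306] 0.0443381072958807 -0.0010837707888355543
bend end seen [ 0.6448707  -0.0532319   0.28362865] 0.04753713529559451 -0.002258472940279755
bar 0.01747180121872958 -0.0024504526881970355
```

```bash
python3 -m handwheel '[{"x":-0.005,"y":0,"z":0.01,"wx":0,"wy":0,"wz":0},{"x":-0.005,"y":0,"z":0.03,"wx":0,"wy":0,"wz":0},{"x":-0.005,"y":0,"z":0.05,"wx":0,"wy":0,"wz":0},{"x":-0.005,"y":0,"z":0.07,"wx":0,"wy":0,"wz":0},{"x":-0.005,"y":0,"z":0.085,"wx":0,"wy":0,"wz":0},{"x":-0.005,"y":0,"z":0.095,"wx":0,"wy":0,"wz":0},{"x":-0.005,"y":0,"z":0.103,"wx":0,"wy":0,"wz":0},{"x":-0.005,"y":0,"z":0.103,"wx":0,"wy":0,"wz":0},{"x":-0.005,"y":0,"z":0.103,"wx":0,"wy":0,"wz":0}]'
python3 - <<'E'
from h import *
snap('scene','s4.png');a=cv2.imread('pics/s4.png')[140:270,210:370];cv2.imwrite('pics/s4c.png',cv2.resize(a,(720,585),interpolation=cv2.INTER_CUBIC))
F=[]
for i in range(4): ctrl.get_image('top');F.append(ctrl.get_state()['ft_force'])
y=np.radians(-11.8);print(np.array(F)@[np.cos(y),np.sin(y),0],np.mean(F,0),ctrl.get_state()['position'])
E
```

```text
time: 5.25
position: [0.4966, -0.0209, 0.1635]
tool_rot: [-0.323, -3.125, 0.0]
ft_force: [0.1, 0.0, -1.5]
grip_width: 0.202
grip_force: 54.7
[ 0.22765692  0.22164938 -0.08571807 -0.5234571 ] [-0.02347216  0.08308759 -1.89153827] [ 0.49712363 -0.02121351  0.16441497]
```

View pics/s4c.png

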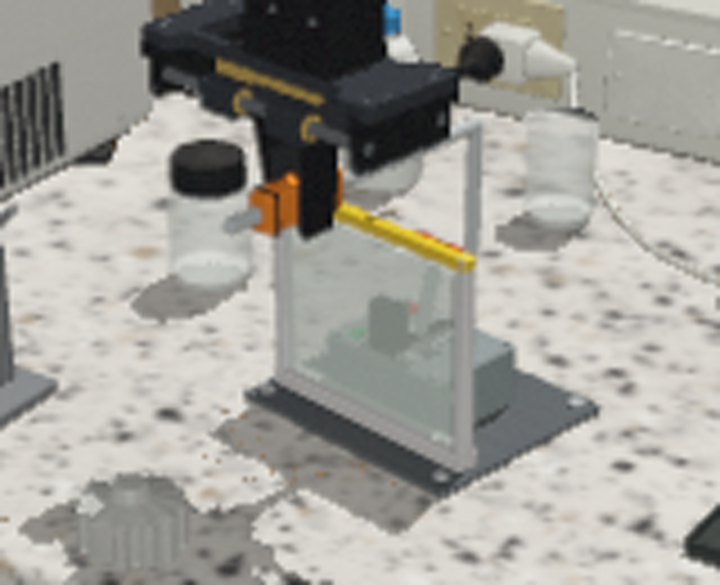

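The leg hangs behind the rail at about (475,130–250). The T-bar is between the leg and the shield, so I can start the pull.

```bash
cat > f.py <<'E'
from h import *
F=[];P=[]
for i in range(5): ctrl.get_image('top');s=ctrl.get_state();F.append(s['ft_force']);P.append(s['position'])
y=np.radians(-11.8);x=np.array([np.cos(y),np.sin(y),0]);F=np.array(F);print('Fx',(F@x).round(2),'mean',(F@x).mean().round(2),F.mean(0).round(2),'tip x',(np.mean(P,0)-[.5988,-.0413,0])@x+.155,np.mean(P,0),s['time'])
E
python3 -m handwheel '[{"x":0.004,"y":0,"z":0.002,"wx":0,"wy":0,"wz":0},{"x":0.008,"y":0,"z":0.002,"wx":0,"wy":0,"wz":0},{"x":0.012,"y":0,"z":0.002,"wx":0,"wy":0,"wz":0},{"x":0.015,"y":0,"z":0.002,"wx":0,"wy":0,"wz":0},{"x":0.018,"y":0,"z":0.002,"wx":0,"wy":0,"wz":0},{"x":0.021,"y":0,"z":0.002,"wx":0,"wy":0,"wz":0},{"x":0.024,"y":0,"z":0.002,"wx":0,"wy":0,"wz":0},{"x":0.027,"y":0,"z":0.002,"wx":0,"wy":0,"wz":0},{"x":0.03,"y":0,"z":0.002,"wx":0,"wy":0,"wz":0}]'; python3 f.py
```

```text
time: 6.25
position: [0.468, -0.0152, 0.162]
tool_rot: [0.325, 3.122, 0.0]
ft_force: [3.2, -0.1, -2.6]
grip_width: 0.199
grip_force: 54.7
Fx [2.32 1.91 1.03 1.79 2.17] mean 1.85 [ 1.83 -0.27 -0.9 ] tip x 0.021141300339919677 [ 0.46752517 -0.01509878  0.16200511] 6.5
```

```bash
python3 -m handwheel '[{"x":0.002,"y":0,"z":0,"wx":0,"wy":0,"wz":0},{"x":0.004,"y":0,"z":0,"wx":0,"wy":0,"wz":0},{"x":0.006,"y":0,"z":0,"wx":0,"wy":0,"wz":0},{"x":0.008,"y":0,"z":0,"wx":0,"wy":0,"wz":0},{"x":0.009,"y":0,"z":0,"wx":0,"wy":0,"wz":0}]'; python3 f.py
```

```text
time: 6.92
position: [0.4583, -0.0132, 0.1617]
tool_rot: [0.325, 3.124, 0.0]
ft_force: [2.6, -0.6, -0.2]
grip_width: 0.203
grip_force: 54.7
Fx [2.15 3.14 2.09 3.13 1.5 ] mean 2.4 [ 2.39 -0.3  -0.64] tip x 0.011544205874091468 [ 0.4581164  -0.01320554  0.1615604 ] 7.1667
```

```bash
python3 -m handwheel '[{"x":0.001,"y":0,"z":0,"wx":0,"wy":0,"wz":0},{"x":0.002,"y":0,"z":0,"wx":0,"wy":0,"wz":0},{"x":0.003,"y":0,"z":0,"wx":0,"wy":0,"wz":0},{"x":0.004,"y":0,"z":0,"wx":0,"wy":0,"wz":0}]'; python3 f.py
```

```text
time: 7.5
position: [0.4543, -0.0124, 0.1615]
tool_rot: [-0.325, -3.125, -0.0]
ft_force: [2.7, -0.8, -0.3]
grip_width: 0.201
grip_force: 54.7
Fx [2.11 2.81 2.22 2.18 2.51] mean 2.37 [ 2.38 -0.17 -0.7 ] tip x 0.007536912878805785 [ 0.45419223 -0.01239354  0.16152834] 7.75
```

Still only the free resistance of about 2.4 N, so I'll go on in 1 mm rows.

```bash
python3 -m handwheel '[{"x":0.001,"y":0,"z":0,"wx":0,"wy":0,"wz":0},{"x":0.002,"y":0,"z":0,"wx":0,"wy":0,"wz":0},{"x":0.003,"y":0,"z":0,"wx":0,"wy":0,"wz":0}]'; python3 f.py
```

```text
time: 8.0
position: [0.4514, -0.0118, 0.1615]
tool_rot: [0.325, 3.125, -0.0]
ft_force: [2.6, -0.2, -0.4]
grip_width: 0.195
grip_force: 54.7
Fx [1.62 2.49 2.12 2.24 2.57] mean 2.21 [ 2.14 -0.57 -0.73] tip x 0.004576742372482373 [ 0.45129448 -0.01178884  0.16151724] 8.25
```

```bash
python3 -m handwheel '[{"x":0.001,"y":0,"z":0,"wx":0,"wy":0,"wz":0},{"x":0.002,"y":0,"z":0,"wx":0,"wy":0,"wz":0}]'; python3 f.py
```

```text
time: 8.42
position: [0.4497, -0.0115, 0.1615]
tool_rot: [0.325, 3.124, -0.0]
ft_force: [3.5, 0.4, -2.3]
grip_width: 0.199
grip_force: 54.7
Fx [4.28 3.66 3.53 2.46 2.71] mean 3.33 [ 3.24 -0.78 -1.89] tip x 0.002715619967534 [ 0.44947299 -0.01140679  0.16154105] 8.6667
```

```bash
python3 -m handwheel '[{"x":0.001,"y":0,"z":0,"wx":0,"wy":0,"wz":0},{"x":0.002,"y":0,"z":0,"wx":0,"wy":0,"wz":0}]'; python3 f.py
```

```text
time: 8.83
position: [0.4476, -0.011, 0.1615]
tool_rot: [0.325, 3.125, -0.0]
ft_force: [3.2, -0.9, -2.6]
grip_width: 0.198
grip_force: 54.7
Fx [4.01 3.45 3.05 3.56 3.54] mean 3.52 [ 3.43 -0.78 -1.7 ] tip x 0.0005810678711377915 [ 0.44738533 -0.01096175  0.16152462] 9.0833
```

The plunger has engaged: force is up 1 N at tip x≈+3. Its 4 mm travel should mean about 10 mm at the bar.

```bash
python3 -m handwheel '[{"x":0.001,"y":0,"z":0,"wx":0,"wy":0,"wz":0},{"x":0.002,"y":0,"z":0,"wx":0,"wy":0,"wz":0},{"x":0.003,"y":0,"z":0,"wx":0,"wy":0,"wz":0}]'; python3 f.py
```

```text
time: 9.33
position: [0.4445, -0.0104, 0.1615]
tool_rot: [0.325, 3.125, 0.0]
ft_force: [3.4, -1.3, -2.5]
grip_width: 0.206
grip_force: 54.7
Fx [2.95 2.87 1.8  2.17 1.16] mean 2.19 [ 2.19 -0.24 -1.52] tip x -0.002463147293015694 [ 0.44441321 -0.01030207  0.16153801] 9.5833
```

```bash
python3 -m handwheel '[{"x":0.001,"y":0,"z":0,"wx":0,"wy":0,"wz":0},{"x":0.002,"y":0,"z":0,"wx":0,"wy":0,"wz":0}]'; python3 f.py
```

```text
time: 9.75
position: [0.4433, -0.01, 0.1617]
tool_rot: [0.324, 3.123, 0.0]
ft_force: [5.3, -0.4, -1.8]
grip_width: 0.201
grip_force: 54.7
Fx [3.32 4.2  4.09 4.41 4.34] mean 4.07 [ 4.07 -0.43 -1.55] tip x -0.003948884020327809 [ 0.44297887 -0.00990252  0.16178738] 10.0
```

```bash
python3 -m handwheel '[{"x":0.001,"y":0,"z":0,"wx":0,"wy":0,"wz":0}]'; python3 f.py
```

```text
time: 10.08
position: [0.4423, -0.0098, 0.1618]
tool_rot: [0.324, 3.123, 0.0]
ft_force: [5.3, -1.3, -2.2]
grip_width: 0.202
grip_force: 54.7
Fx [4.73 5.09 4.69 5.32 5.17] mean 5.0 [ 5.13  0.1  -1.7 ] tip x -0.005024341258237142 [ 0.44191715 -0.00972563  0.16167745] 10.3333
```

```bash
python3 -m handwheel '[{"x":0.001,"y":0,"z":0,"wx":0,"wy":0,"wz":0}]'; python3 f.py
```

```text
time: 10.42
position: [0.4411, -0.0096, 0.1616]
tool_rot: [0.324, 3.124, 0.0]
ft_force: [5.3, -0.2, -2.9]
grip_width: 0.206
grip_force: 54.7
Fx [3.1  4.27 3.77 3.69 3.36] mean 3.64 [ 3.75  0.19 -1.07] tip x -0.006326202860440361 [ 0.44064016 -0.00947202  0.16160846] 10.6667
```

```bash
python3 -m handwheel '[{"x":0.0007,"y":0,"z":0,"wx":0,"wy":0,"wz":0}]'; python3 f.py
```

```text
time: 10.75
position: [0.4403, -0.0094, 0.1616]
tool_rot: [0.325, 3.124, 0.0]
ft_force: [5.0, -0.8, -2.2]
grip_width: 0.199
grip_force: 54.8
Fx [5.41 4.39 4.62 4.99 4.25] mean 4.73 [ 4.81 -0.13 -1.42] tip x -0.006825489869224821 [ 0.44014468 -0.00940222  0.16161383] 11.0
```

```bash
python3 -m handwheel '[{"x":0.0007,"y":0,"z":0,"wx":0,"wy":0,"wz":0}]'; python3 f.py
```

```text
time: 11.08
position: [0.4396, -0.0093, 0.1616]
tool_rot: [0.325, 3.124, 0.0]
ft_force: [6.2, -0.6, -2.0]
grip_width: 0.199
grip_force: 54.8
Fx [4.67 4.87 4.72 5.04 5.14] mean 4.89 [ 4.95 -0.19 -2.11] tip x -0.0075774608152663625 [ 0.43940352 -0.00927278  0.16154688] 11.3333
```

```bash
python3 -m handwheel '[{"x":0.0007,"y":0,"z":0,"wx":0,"wy":0,"wz":0}]'; python3 f.py
```

```text
time: 11.42
position: [0.4389, -0.0091, 0.1616]
tool_rot: [0.324, 3.124, 0.0]
ft_force: [6.0, -0.6, -1.8]
grip_width: 0.206
grip_force: 54.8
Fx [4.09 4.48 4.48 4.66 3.92] mean 4.33 [ 4.32 -0.45 -1.24] tip x -0.008342138084187045 [ 0.43865343 -0.00912393  0.16156141] 11.6667
```

```bash
python3 -m handwheel '[{"x":0.0007,"y":0,"z":0,"wx":0,"wy":0,"wz":0}]'; python3 f.py
```

```text
time: 11.75
position: [0.4382, -0.009, 0.1616]
tool_rot: [0.325, 3.124, 0.0]
ft_force: [5.1, -0.4, -3.0]
grip_width: 0.202
grip_force: 54.8
Fx [4.62 4.01 3.51 4.59 3.22] mean 3.99 [ 4.01 -0.31 -0.76] tip x -0.009159616766594159 [ 0.43785162 -0.00896443  0.16158003] 12.0
```

Run:
```python
from h import *
snap('scene','s5.png');a=cv2.imread('pics/s5.png')[145:245,255:345];b=cv2.imread('pics/s4.png')[145:245,255:345]
cv2.imwrite('pics/s5c.png',cv2.resize(np.hstack([b,a]),(800,444),interpolation=cv2.INTER_CUBIC))
o=np.array([.5988,-.0413,0]);y=np.radians(-11.8);x=np.array([np.cos(y),np.sin(y),0]);v=np.array([-x[1],x[0],0]);k=800/180
s=ctrl.get_state();M=R.from_rotvec(s['tool_rot']).as_matrix();g=s['position']-.019*M[:,2]
def pr(p):u=proj('s5',p)-[255,145];return (u*k+[400,0]).round(0)
for n,q in(('grip',g),('bend',g-.155*M[:,0]),('tip',g-.155*M[:,0]+.09*M[:,2]),('tail',g+.057*M[:,0])):print(n,pr(q),(q-o)@x)
for th in(0,.4,.5,.6,.7,.8,.9):
  c=o+55e-3*(np.sin(.4-th)*x)+[0,0,.055+.055*np.cos(.4-th)];print(th,pr(c),pr(c+.02*v),pr(c-.02*v))
```

```text
grip [420. 204.] -0.16420610075656344
bend [605. 126.] -0.009206196758782445
tip [605. 256.] -0.009240788236958173
tail [345. 235.] -0.2212060654525216
0 [637. 219.] [614. 210.] [660. 228.]
0.4 [614. 223.] [591. 214.] [637. 233.]
0.5 [608. 226.] [585. 217.] [631. 236.]
0.6 [602. 230.] [579. 221.] [625. 240.]
0.7 [596. 235.] [573. 225.] [619. 245.]
0.8 [590. 240.] [568. 231.] [613. 250.]
0.9 [585. 246.] [562. 237.] [608. 256.]
```

View pics/s5c.png

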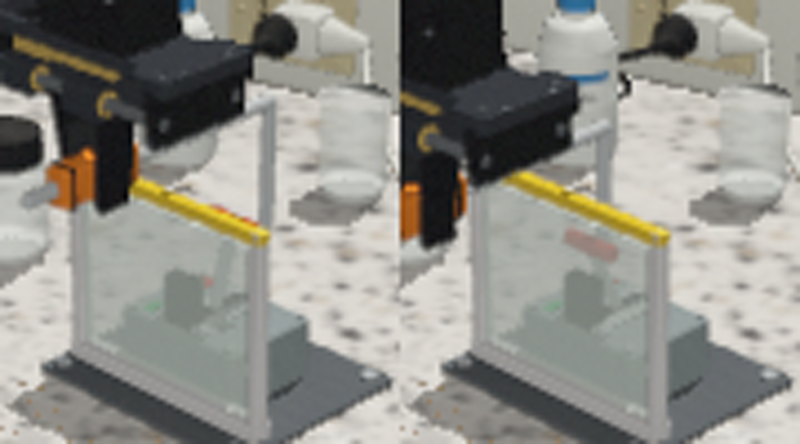

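The T-bar now shows through the shield at about (592,244). That matches a lever angle near 0.8, and the rod hasn't pitched (bend seen at about (606,123), predicted (605,126)). I'll firm up the grip and pull on towards 6–7 N.

```bash
python3 -m handwheel '[{"x":0.001,"y":0,"z":0,"wx":0,"wy":0,"wz":0}]' - 60; python3 f.py
```

```text
time: 12.13
position: [0.4373, -0.0089, 0.1616]
tool_rot: [0.325, 3.124, 0.0]
ft_force: [5.7, 0.4, -2.6]
grip_width: 0.204
grip_force: 59.8
Fx [3.97 3.3  3.73 3.1  3.64] mean 3.55 [ 3.62  0.   -0.01] tip x -0.010149565858562803 [ 0.43688498 -0.00875054  0.1615783 ] 12.3833
```

```bash
python3 -m handwheel '[{"x":0.001,"y":0,"z":0,"wx":0,"wy":0,"wz":0}]'; python3 f.py
```

```text
time: 12.47
position: [0.4364, -0.0087, 0.1617]
tool_rot: [0.325, 3.124, -0.0]
ft_force: [4.8, -0.1, -2.1]
grip_width: 0.204
grip_force: 59.8
Fx [4.46 4.29 3.69 4.37 5.12] mean 4.39 [ 4.39 -0.44 -1.55] tip x -0.010916352349896574 [ 0.43613188 -0.00860582  0.16160119] 12.7167
```

```bash
python3 -m handwheel '[{"x":0.001,"y":0,"z":0,"wx":0,"wy":0,"wz":0}]'; python3 f.py
```

```text
time: 12.8
position: [0.4355, -0.0085, 0.1616]
tool_rot: [0.325, 3.124, -0.0]
ft_force: [5.6, -1.6, -1.3]
grip_width: 0.206
grip_force: 59.8
Fx [3.69 3.6  4.15 3.12 2.53] mean 3.42 [ 3.54  0.2  -0.14] tip x -0.012064364905870484 [ 0.43501827 -0.00832251  0.16162224] 13.05
```

```bash
cat > bar.py <<'E'
from h import *
import sys
def look(f):
    im=cv2.imread(f'pics/{f}.png').astype(int);b,g,r=im[...,0],im[...,1],im[...,2]
    w=np.clip(r-np.maximum(g,b)-12,0,None).astype(float);k=np.zeros_like(w);k[192:206,286:302]=w[192:206,286:302]   # T-bar seen through shield
    Y,X=np.mgrid[:420,:560];return np.array([(X*k).sum(),(Y*k).sum()])/k.sum()+0,(k>0).sum()
if len(sys.argv)>1: snap('scene',sys.argv[1]+'.png')
for f in ['s5']+sys.argv[1:]:print(f,look(f))
o=np.array([.5988,-.0413,0]);y=np.radians(-11.8);x=np.array([np.cos(y),np.sin(y),0])
for th in(.6,.7,.8,.85,.9):print(th,proj('s5',o+55e-3*(np.sin(.4-th)*x)+[0,0,.055+.055*np.cos(.4-th)]))
# rod pixel shift between pictures: leg patch above the rail
if len(sys.argv)>1:
    A=cv2.imread('pics/s5.png')[165:187,380-93:400-93];B=cv2.imread(f'pics/{sys.argv[1]}.png')
    for f in('s5',sys.argv[1]):
        g=cv2.imread(f'pics/{f}.png',0);print(f,'row180 cols 294-308',g[182,294:310].tolist(),'col302',g[168:180,301].tolist())
E
python3 bar.py s6
```

```text
s5 (array([297.63793103, 196.73180077]), np.int64(57))
s6 (array([297.33613445, 197.25882353]), np.int64(59))
0.6 [300.40794852 196.82355975]
0.7 [299.10009302 197.86358908]
0.8 [297.82806545 199.05708182]
0.85 [297.2098228  199.70767731]
0.9 [296.6056905  200.39197668]
s5 row180 cols 294-308 [143, 142, 144, 156, 140, 133, 141, 142, 166, 206, 214, 214, 214, 213, 210, 207] col302 [166, 162, 162, 167, 189, 170, 135, 135, 142, 142, 143, 142]
s6 row180 cols 294-308 [142, 142, 144, 155, 133, 138, 141, 150, 201, 209, 212, 215, 214, 212, 210, 207] col302 [167, 161, 161, 163, 171, 163, 136, 136, 137, 138, 136, 136]
```

The bar moved about 2 mm for 3 mm of rod travel, so the lever is still turning. I'll continue.

```bash
python3 -m handwheel '[{"x":0.001,"y":0,"z":0,"wx":0,"wy":0,"wz":0}]'; python3 f.py
```

```text
time: 13.18
position: [0.4346, -0.0083, 0.1617]
tool_rot: [0.325, 3.123, -0.0]
ft_force: [6.9, -1.4, -2.5]
grip_width: 0.199
grip_force: 59.8
Fx [4.04 4.18 4.16 5.02 5.45] mean 4.57 [ 4.7   0.16 -0.55] tip x -0.012706854723111755 [ 0.43439086 -0.00818392  0.16168041] 13.4333
```

```bash
python3 -m handwheel '[{"x":0.001,"y":0,"z":0,"wx":0,"wy":0,"wz":0}]'; python3 f.py
```

```text
time: 13.52
position: [0.4338, -0.0081, 0.1617]
tool_rot: [0.324, 3.123, 0.0]
ft_force: [7.2, -1.2, -1.9]
grip_width: 0.204
grip_force: 59.9
Fx [5.71 3.66 3.57 4.22 2.77] mean 3.99 [ 4.1   0.15 -0.44] tip x -0.013912465917102435 [ 0.43322649 -0.00786191  0.1616312 ] 13.7667
```

```bash
python3 -m handwheel '[{"x":0.001,"y":0,"z":0,"wx":0,"wy":0,"wz":0}]'; python3 f.py; python3 bar.py s7 | grep array
```

```text
time: 13.85
position: [0.4328, -0.0078, 0.1617]
tool_rot: [0.324, 3.123, 0.0]
ft_force: [7.3, 0.0, -1.9]
grip_width: 0.196
grip_force: 59.9
Fx [4.86 4.16 3.82 4.41 4.44] mean 4.34 [ 4.53  0.47 -0.08] tip x -0.014807591209554438 [ 0.43235725 -0.00764549  0.16166568] 14.1
s5 (array([297.63793103, 196.73180077]), np.int64(57))
s7 (array([297.46835443, 197.28571429]), np.int64(60))
```

The bar held still through the last 3 mm while peaks reached 7 N, so the lever is solid and the rod is creeping in the pads. One confirming firm pull, then a bar check.

```bash
python3 -m handwheel '[{"x":0.0013,"y":0,"z":0,"wx":0,"wy":0,"wz":0}]'; python3 -m handwheel '[{"x":0.001,"y":0,"z":0,"wx":0,"wy":0,"wz":0}]' |grep ft; python3 bar.py s8 | grep array
python3 -m handwheel '[{"x":-0.003,"y":0,"z":0,"wx":0,"wy":0,"wz":0},{"x":-0.01,"y":0,"z":0,"wx":0,"wy":0,"wz":0},{"x":-0.02,"y":0,"z":0,"wx":0,"wy":0,"wz":0},{"x":-0.03,"y":0,"z":0,"wx":0,"wy":0,"wz":0},{"x":-0.03,"y":0,"z":0,"wx":0,"wy":0,"wz":0}]'; python3 bar.py s9 | grep array
python3 - <<'E'
from h import *
b=cv2.imread('pics/s8.png')[145:245,255:345];a=cv2.imread('pics/s9.png')[145:245,255:345]
cv2.imwrite('pics/s9c.png',cv2.resize(np.hstack([b,a]),(800,444),interpolation=cv2.INTER_CUBIC))
s=ctrl.get_state();M=R.from_rotvec(s['tool_rot']).as_matrix();g=s['position']-.019*M[:,2];k=800/180
for l in(.03,.08,.155):
  for p in(0,2,4,6):
    t=np.radians(p);q=g-l*np.cos(t)*M[:,0]-l*np.sin(t)*M[:,2];print(l,p,((proj('s9',q)-[255,145])*k+[400,0]).round(0))
E
```

```text
time: 14.23
position: [0.4317, -0.0076, 0.1617]
tool_rot: [0.324, 3.123, 0.0]
ft_force: [8.7, -0.1, -1.7]
grip_width: 0.2
grip_force: 60.0
ft_force: [8.6, 0.1, -2.3]
s5 (array([297.63793103, 196.73180077]), np.int64(57))
s8 (array([297.43646409, 197.26519337]), np.int64(57))
time: 14.78
position: [0.4584, -0.0142, 0.1603]
tool_rot: [-0.326, -3.12, 0.003]
ft_force: [0.4, 0.1, -0.5]
grip_width: 0.203
grip_force: 59.9
s5 (array([297.63793103, 196.73180077]), np.int64(57))
s9 (array([297.26916221, 197.25490196]), np.int64(63))
0.03 0 [485. 180.]
0.03 2 [484. 178.]
0.03 4 [484. 177.]
0.03 6 [484. 175.]
0.08 0 [544. 155.]
0.08 2 [544. 151.]
0.08 4 [544. 147.]
0.08 6 [544. 143.]
0.155 0 [629. 120.]
0.155 2 [629. 112.]
0.155 4 [629. 104.]
0.155 6 [628.  96.]
```

View pics/s9c.png

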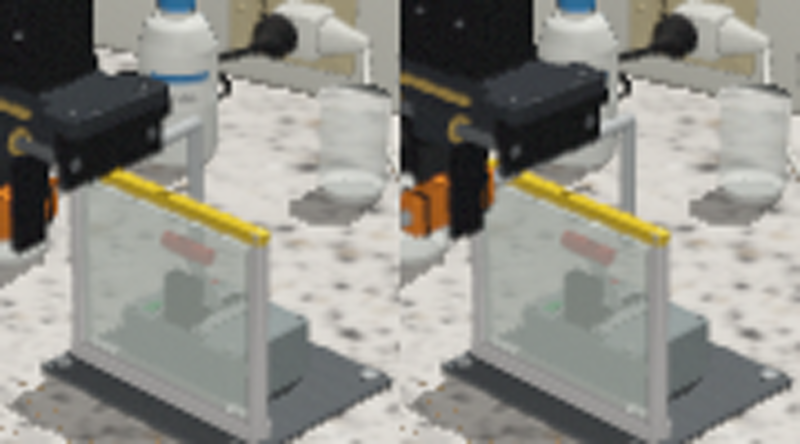

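The T-bar stays at (588,246) after release. The pull peaked at 8.6 N with no movement, so the lever is fully on. The rod still lies straight in the fingers (bend at about (630,120), predicted (629,120)), so I'll lift out and go back.

```bash
python3 -m handwheel '[{"x":0,"y":0,"z":-0.03,"wx":0,"wy":0,"wz":0},{"x":0,"y":0,"z":-0.06,"wx":0,"wy":0,"wz":0},{"x":0,"y":0,"z":-0.09,"wx":0,"wy":0,"wz":0},{"x":0,"y":0,"z":-0.11,"wx":0,"wy":0,"wz":0},{"x":0,"y":0,"z":-0.11,"wx":0,"wy":0,"wz":0},{"x":0,"y":0,"z":-0.11,"wx":0,"wy":0,"wz":0}]'
python3 -c "
from h import *
go([.430,.2050,.27],0)"
```

```text
time: 15.33
position: [0.4584, -0.0135, 0.2715]
tool_rot: [-0.325, -3.124, -0.001]
ft_force: [-0.3, -0.8, -3.3]
grip_width: 0.202
grip_force: 59.9
shift [0.0727 0.2079 0.0016] turn [  0.02  -0.07 -11.87] t 15.33
```

```bash
python3 -m handwheel '[{"x":0.011,"y":0.03,"z":0,"wx":0,"wy":0,"wz":-2},{"x":0.021,"y":0.06,"z":0,"wx":0,"wy":0,"wz":-4},{"x":0.032,"y":0.09,"z":0,"wx":0,"wy":0,"wz":-6},{"x":0.042,"y":0.12,"z":0,"wx":0,"wy":0,"wz":-8},{"x":0.053,"y":0.15,"z":0,"wx":0,"wy":0,"wz":-10},{"x":0.063,"y":0.18,"z":0,"wx":0,"wy":0,"wz":-11.9},{"x":0.07,"y":0.2,"z":0,"wx":0,"wy":0,"wz":-11.9},{"x":0.073,"y":0.208,"z":0.001,"wx":0,"wy":0,"wz":-11.9},{"x":0.073,"y":0.208,"z":0.001,"wx":0,"wy":0,"wz":-11.9},{"x":0.073,"y":0.208,"z":0.001,"wx":0,"wy":0,"wz":-11.9}]'
python3 - <<'E'
from h import *
for i in range(3):
    go([.4298,.2045,.108],0)
    d=snap('wrist','w2.png')
hsv=cv2.cvtColor(d['image'],cv2.COLOR_RGB2HSV);m=cv2.inRange(hsv,(3,150,90),(18,255,255))
print('orange',cv2.boundingRect(m),d['image'].shape)
E
```

```text
time: 16.17
position: [0.4299, 0.2035, 0.269]
tool_rot: [0.0, -3.139, 0.004]
ft_force: [-0.1, -0.2, -1.9]
grip_width: 0.202
grip_force: 59.9
shift [-0.0003  0.0015  0.161 ] turn [-0.16 -0.15  0.  ] t 16.17
shift [0.0004 0.0019 0.1615] turn [-0.12 -0.09 -0.09] t 16.22
shift [0.0008 0.0019 0.162 ] turn [-0.07 -0.06 -0.14] t 16.27
orange (259, 150, 301, 206) (420, 560, 3)
```

```bash
python3 -m handwheel '[{"x":0,"y":0.002,"z":0.03,"wx":0,"wy":0,"wz":0},{"x":0,"y":0.002,"z":0.06,"wx":0,"wy":0,"wz":0},{"x":0,"y":0.002,"z":0.09,"wx":0,"wy":0,"wz":0},{"x":0,"y":0.002,"z":0.12,"wx":0,"wy":0,"wz":0},{"x":0,"y":0.002,"z":0.135,"wx":0,"wy":0,"wz":0},{"x":0,"y":0.002,"z":0.145,"wx":0,"wy":0,"wz":0},{"x":0,"y":0.002,"z":0.15,"wx":0,"wy":0,"wz":0},{"x":0,"y":0.002,"z":0.155,"wx":0,"wy":0,"wz":0},{"x":0,"y":0.002,"z":0.155,"wx":0,"wy":0,"wz":0},{"x":0,"y":0.002,"z":0.155,"wx":0,"wy":0,"wz":0}]'
python3 - <<'E'
from h import *
go([.4298,.2045,.1065],0);print(ctrl.get_state()['ft_force'])
snap('scene','s10.png');a=cv2.imread('pics/s10.png')[120:260,150:310];cv2.imwrite('pics/s10c.png',cv2.resize(a,(680,595),interpolation=cv2.INTER_CUBIC))
E
```

```text
time: 17.15
position: [0.4313, 0.2073, 0.1165]
tool_rot: [-0.001, 3.14, 0.002]
ft_force: [0.8, 0.8, -1.0]
grip_width: 0.201
grip_force: 59.9
shift [ 0.0015 -0.0028  0.01  ] turn [0.05 0.08 0.02] t 17.15
[ 0.76806244  0.76691339 -1.03702791]
```

View pics/s10c.png

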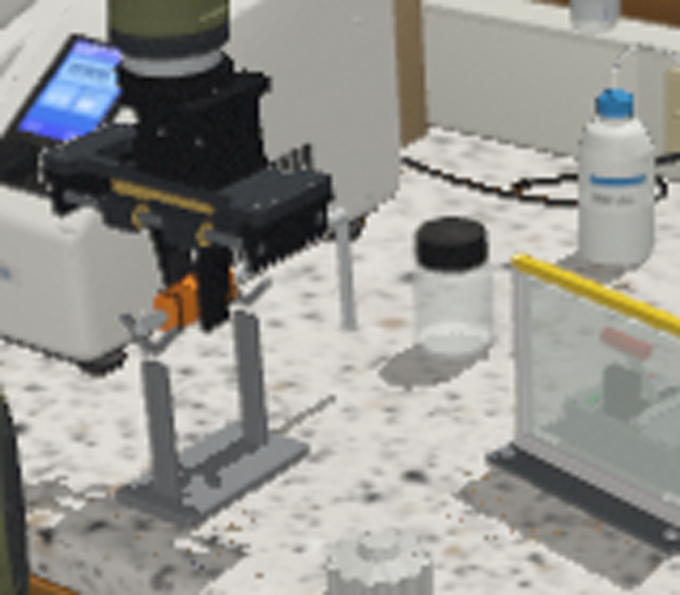

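The grip at (195,300) is between the V posts, which are at (150,325) and (255,290). The leg hangs at (345,270). I'm lowering it the last 10 mm.

```bash
python3 -m handwheel '[{"x":0.0005,"y":-0.001,"z":0.003,"wx":0,"wy":0,"wz":0},{"x":0.001,"y":-0.0015,"z":0.006,"wx":0,"wy":0,"wz":0},{"x":0.001,"y":-0.0015,"z":0.008,"wx":0,"wy":0,"wz":0},{"x":0.001,"y":-0.0015,"z":0.008,"wx":0,"wy":0,"wz":0},{"x":0.001,"y":-0.0015,"z":0.008,"wx":0,"wy":0,"wz":0}]'; python3 -c "
from h import *
go([.4298,.2045,.1065],0)"
```

```text
time: 17.62
position: [0.4295, 0.2053, 0.1075]
tool_rot: [0.001, -3.141, 0.001]
ft_force: [0.4, -0.9, -1.6]
grip_width: 0.199
grip_force: 59.9
shift [-0.0003 -0.0008  0.001 ] turn [-0.02 -0.01  0.03] t 17.62
```

```bash
python3 -m handwheel '[{"x":0,"y":0,"z":0.001,"wx":0,"wy":0,"wz":0},{"x":0,"y":0,"z":0.0015,"wx":0,"wy":0,"wz":0},{"x":0,"y":0,"z":0.0015,"wx":0,"wy":0,"wz":0},{"x":0,"y":0,"z":0.0015,"wx":0,"wy":0,"wz":0}]'
```

```text
time: 17.95
position: [0.4297, 0.2051, 0.1071]
tool_rot: [-0.001, 3.142, -0.001]
ft_force: [-2.5, -3.5, 7.1]
grip_width: 0.204
grip_force: 59.9
```

It's seated: the force is now upward. Releasing and rising.

```bash
python3 -m handwheel '[{"x":0,"y":0,"z":0,"wx":0,"wy":0,"wz":0},{"x":0,"y":0,"z":0,"wx":0,"wy":0,"wz":0},{"x":0,"y":0,"z":0,"wx":0,"wy":0,"wz":0},{"x":0,"y":0,"z":0,"wx":0,"wy":0,"wz":0},{"x":0,"y":0,"z":0,"wx":0,"wy":0,"wz":0},{"x":0,"y":0,"z":0,"wx":0,"wy":0,"wz":0},{"x":0,"y":0,"z":0,"wx":0,"wy":0,"wz":0}]' 0.07 10 | tail -3
python3 -m handwheel '[{"x":0,"y":0,"z":-0.01,"wx":0,"wy":0,"wz":0},{"x":0,"y":0,"z":-0.03,"wx":0,"wy":0,"wz":0},{"x":0,"y":0,"z":-0.06,"wx":0,"wy":0,"wz":0},{"x":0,"y":0,"z":-0.1,"wx":0,"wy":0,"wz":0},{"x":0,"y":0,"z":-0.13,"wx":0,"wy":0,"wz":0},{"x":0,"y":0,"z":-0.15,"wx":0,"wy":0,"wz":0},{"x":0,"y":0,"z":-0.15,"wx":0,"wy":0,"wz":0}]'
python3 - <<'E'
from h import *
d=snap('wrist','w3.png');im=d['image'];hsv=cv2.cvtColor(im,cv2.COLOR_RGB2HSV);m=cv2.inRange(hsv,(3,150,90),(18,255,255))
n,l,s,c=cv2.connectedComponentsWithStats(m);i=1+np.argmax(s[1:,4]);r=cv2.minAreaRect(cv2.findNonZero((l==i).astype('uint8')));print(r)
P=np.array([atz('w3',*q,.138) for q in cv2.boxPoints(r)]);print(P.round(4),P.mean(0))
snap('scene','s11.png')
a=np.hstack([cv2.imread(f'pics/{f}.png')[150:260,160:260] for f in('scene1','s11')]);cv2.imwrite('pics/s11c.png',cv2.resize(a,(800,440),interpolation=cv2.INTER_CUBIC))
A,B=[cv2.imread(f'pics/{f}.png',0)[195:245,170:225].astype(int) for f in('scene1','s11')];print('cradle/rod diff',abs(A-B).mean(),(abs(A-B)>25).sum())
E
python3 bar.py | head -1; python3 bar.py s12|sed -n 2p
```

```text
ft_force: [-0.2, 1.0, -0.2]
grip_width: 0.647
grip_force: 0.0
time: 19.12
position: [0.4319, 0.2069, 0.2621]
tool_rot: [-0.001, 3.134, 0.009]
ft_force: [0.7, -0.0, 0.0]
grip_width: 0.805
grip_force: 0.0
((274.5, 199.0), (44.0, 17.0), 90.0)
[[0.4063 0.1957 0.138 ]
 [0.4063 0.2119 0.138 ]
 [0.451  0.2122 0.138 ]
 [0.4509 0.1952 0.138 ]] [0.42861495 0.20374147 0.138     ]
cradle/rod diff 0.610909090909091 1
s5 (array([297.63793103, 196.73180077]), np.int64(57))
s12 (array([297.31973899, 197.49918434]), np.int64(60))
```

View pics/s11c.png

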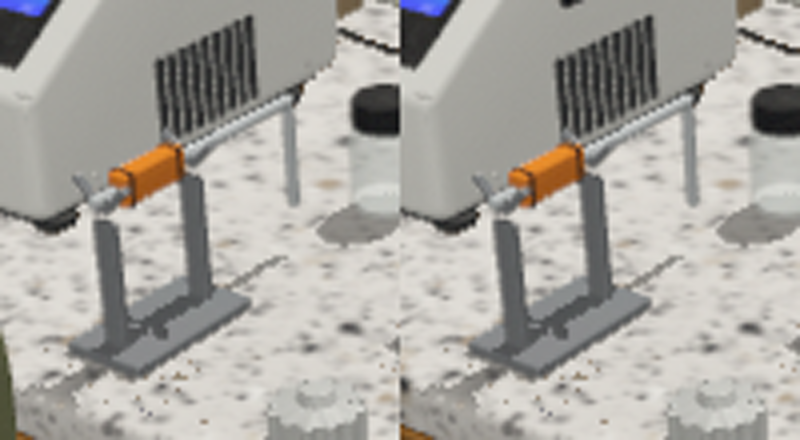

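The rod lies in the cradle exactly as before: the grip is at (548,175), against (148,175) in the left half. The lever is still on and the arm is clear.

```bash
python3 -c "
from bench import ctrl
print(ctrl.close_job())"
```

```text
the job is handed in; nothing more can be done
None
```

The lever is pulled on and came up solid (final check pull peaked at about 8.7 N, a little over your 6–7 N but under 12 N), the rod is back in the cradle as it was, and the job is handed in; the result was not reported back.

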